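# Close the plate clamp with one stroke of the fingertips

## Robot

A 6-joint arm with a two-finger parallel gripper is mounted at the origin on a cart in front of the work surface, level with it; the furniture and walls round the work are solid. World frame = base frame: x ahead of the robot, y to its left, z up, the work surface at z = 0. Lengths are in m, angles in rad, forces in N, time in s.
With the tool pointing down it reaches from about 0.375 to 0.9 m from the base axis. Payload 3.1 kg.
Tool frame: the origin (TCP) lies between the finger pads; the fingertips stand 19 mm ahead of it and the grasp point (between the pads) is the TCP; z points along the fingers, y is the direction in which the jaws open and shut (so a half turn about z gives the same grasp; the last joint's range is limited). The gripper opens to 85 mm and grips with 20 to 120 N. Pads are 22 mm wide; open, the fingers measure 114 mm over their backs; the gripper's body (76 mm by 85 mm) begins 54 mm behind the grasp point. The pads swing forward as they close: fully open they stand 13 mm farther back than shut.
Start: joints at [-1.393, 0.527, 1.433, -0, 1.181, -0.178], TCP at [0.218, -0.586, 0.25] pointing down, gripper open.
Joint ranges: [-3.08, 3.08], [-0.75, 2.2], [0.22, 2.44], [-1.43, 4.57], [0, 2.65], [-2.85, 2.85]. Speed limits (rad/s): [2.79, 2.79, 3.14, 3.14, 3.14, 3.14].

## Interface

Orientations are given as a unit quaternion [x, y, z, w].
In Python, from station import manip, optics, job gives the robot as it stands.
- The arm moves only by the shell command python3 -m inch 'ROWS' [OPENING] [FORCE]. ROWS is JSON, one flat list of numbers, 4 for each row, row after row: the shift along the world's x, y, z in cm, then the turn about the world's z in rad. A call has 1 to 20 rows; each row shifts and turns the commanded pose from where the row before left it; what a row does not reach is not made up. A row lasts 1/8 s, in which the tool goes at most 62.5 mm and 10.7 degrees, less where a joint would pass 70% of its speed; a pose out of reach is approached as far as the arm can. A call with a gripper value outside its range is refused whole. OPENING is the opening in per cent of the stroke, from 0 (shut) to 100 (fully open), set as the call begins (- or left out, the last holds). The fingers move at their own pace and stop on an object; FORCE is the grip in N (left out, the last holds). Time passes only in rows, so rows that do not move let the fingers close. It gives the time, the measured TCP pose, the force and the opening at its end, in the units of the state.
- manip.sense(): the state, without advancing time (a new reading comes with each control period).
- optics.snapshot(name): name is "scene" or "top" or "wrist"; returns (picture, depth): 480x640x3 uint8, red, green, blue; 480x640 float32, m along the optical axis (not along the pixel's ray), 0 where there is no reading.
- optics.camera_model(name): a dict with "mtx" (3x3 intrinsics, pixels), "camera_from_world" (4x4, takes a point from world to camera coordinates); the wrist camera has in their place "tool_from_camera" (4x4, takes a point from camera to tool coordinates, whose origin is the TCP and whose axes are the flange's). Camera axes: x right, y up, looking along -z (the intrinsics and any distortion apply to the point x, -y, -z); pixel columns grow to the right and rows downward; lengths in m; the calibration is good to about 2 mm. The wrist camera is an equidistant fisheye: a pixel r from the principal point sees the ray r / f radians off the axis. A picture is of the moment at which its call begins: read the wrist's pose just before it. camera_model takes no time and is no camera call.
- job.sign_off(): hands the job in, once; it reports no verdict.
The state is a dict: "t": time; "q": joint angles; "qd": joint speeds; "tau": joint torques, N m; "tcp_pos": TCP position; "tool_rot": TCP orientation; "force": force on the tool from outside, world axes, zero at the start; "ft_torque": the same for the moment, N m; "finger_gap": opening from 0.0 (shut) to 1.0 (fully open).
Only numpy, scipy, OpenCV 4.12 (cv2) and the standard library are available. Lean on these libraries where they do the work, as an engineer would, in place of code of your own. Each camera call takes 0.05 s, during which the arm holds its last target.

## Task

Clamp the printing plate to its board: with the gripper's fingertips, stroke lightly once along the row of four raised clamp leaves, from the hinge of the first (at the robot's left) to the free tip of the last, so that each leaf is pressed down flat in turn. Do it in one continuous low stroke without lifting away from the row, do not pinch or lift the leaves or press hard, and leave the tin and tools round about where they are; then come clear.

Things in the scene. Friction and masses are not known exactly. Their poses are not given: they have to be found in the camera images.
- clamp_board: Fixed plywood board 260 x 150 x 12 mm with an aluminium plate on it (plate top 14 mm above the worktop). Four dark steel leaves stand in a row along one long side. Origin on the worktop under the row, 35 mm in from that side (the board extends 115 mm to +y); x runs along the row from first leaf to last, z up. Leaf hinges at x = -104, -50, +4 and +58 mm, y = 0.
- row_start (a point): Point on top of the first leaf's hinge barrel, 20 mm above the worktop. The stroke begins here; it is the row's end at the robot's left, where a hinge and not a free tip is outermost.
- row_end (a point): Where the top of the last leaf's free tip lies when it is down, 20 mm above the worktop and 208 mm from row_start. The stroke ends here.
- leaf_0 (a joint): Hinge angle of the first clamp leaf from row_start: 0 = down flat (its stop), positive = free tip raised; starts at 0.26 to 0.40 rad. Steel tongue 46 mm long, 24 wide, 2.5 thick, pointing along the row, hinged at the end nearer row_start; 8 mm gap from its tip to the next hinge. Slightly stiff (about 0.3 N at the tip), stays where it is left. When down, its top is level with all hinge barrels.
- leaf_1 (a joint): Hinge angle of the second clamp leaf from row_start: 0 = down flat (its stop), positive = free tip raised; starts at 0.26 to 0.40 rad. Steel tongue 46 mm long, 24 wide, 2.5 thick, pointing along the row, hinged at the end nearer row_start; 8 mm gap from its tip to the next hinge. Slightly stiff (about 0.3 N at the tip), stays where it is left. When down, its top is level with all hinge barrels.
- leaf_2 (a joint): Hinge angle of the third clamp leaf from row_start: 0 = down flat (its stop), positive = free tip raised; starts at 0.26 to 0.40 rad. Steel tongue 46 mm long, 24 wide, 2.5 thick, pointing along the row, hinged at the end nearer row_start; 8 mm gap from its tip to the next hinge. Slightly stiff (about 0.3 N at the tip), stays where it is left. When down, its top is level with all hinge barrels.
- leaf_3 (a joint): Hinge angle of the last clamp leaf from row_start: 0 = down flat (its stop), positive = free tip raised; starts at 0.26 to 0.40 rad. Steel tongue 46 mm long, 24 wide, 2.5 thick, pointing along the row, hinged at the end nearer row_start; 8 mm gap from its tip to the next hinge. Slightly stiff (about 0.3 N at the tip), stays where it is left. When down, its top is level with all hinge barrels.
- ink_tin: squat round ink tin, 71 mm wide and 51 high, standing on the plate beside the row; origin at the centre of its underside. Bystander.
- gouge: short carving gouge with a wooden handle, 108 x 25 x 19 mm, lying on the plate beside the row; origin at the centre of its underside. Bystander.
- scraper: glass scraper with a wooden handle, 150 x 45 x 13 mm, lying on the worktop beside the board; origin at the centre of its underside. Bystander.
- ink_tube: crumpled ink tube, 134 x 43 x 30 mm, lying on the worktop to the right; origin at the centre of its underside. Bystander.
- tape: roll of masking tape, 104 mm across and 25 high, lying flat on the worktop to the left; origin at the centre of its underside. Bystander.

How it is judged:
On the way, in this order (a step that is already met when the one before it is completed fails the run):
1. the first leaf is pressed down by the fingertips (value of joint leaf_0 below 0.12 rad), for 0.05 s.
2. the second leaf is pressed down by the fingertips, after the one before it (value of joint leaf_1 below 0.12 rad), for 0.05 s.
3. the third leaf is pressed down by the fingertips, after the one before it (value of joint leaf_2 below 0.12 rad), for 0.05 s.
4. the last leaf is pressed down by the fingertips, after the one before it (value of joint leaf_3 below 0.12 rad), for 0.05 s.
At the end, for the whole second after the job is handed in: All four leaves are down: each hinge is within 0.12 rad of flat (its tip less than about 6 mm up) (value of joint each of leaf_0, leaf_1, leaf_2, leaf_3 below 0.12 rad); the robot touches nothing.
It fails at once if a leaf is lifted open beyond 0.55 rad (value of joint any of leaf_0, leaf_1, leaf_2, leaf_3 above 0.55 rad).
It fails at once if the fingertips rise more than about 25 mm above the closed row between pressing the first leaf and the last (value of joint leaf_0 below 0.12 rad and value of joint leaf_3 above 0.12 rad and z of the grasp point in the frame of clamp_board above 0.067 m).
It fails at once if the fingers press on the board or its leaves with more than 40 N (contact force between the fingers and clamp_board above 40 N).
It fails at once if the arm or the gripper above its fingers presses on the board or its leaves (contact force between the arm and clamp_board above 3 N).
It fails at once if a bystander is shifted by more than 20 mm (distance of any of ink_tin, gouge, scraper, ink_tube, tape from where it was at the start of the episode above 0.02 m).
It also fails if it takes over 34 s, if anything falls off the work surface, if the arm or the gripper's body presses on something with over 40 N, if the wrist force passes 120 N, or if a joint passes its speed limit or range.

## Working session

There is one attempt and no reset: what is moved stays moved. The work goes in short steps, Python scripts to look and compute and a shell command to move; the robot and the scene stay as the last step left them, time stands still between calls to the robot, and variables do not carry over. Pictures are saved under pics/ and viewed, and the job is handed in when it is done.

```bash
mkdir -p pics; python3 - <<'E'
from station import manip, optics, job
import cv2,numpy as np
print(manip.sense())
for n in ("top","scene"):
    p,d=optics.snapshot(n); cv2.imwrite(f"pics/{n}0.png",p[:,:,::-1]); np.save(f"pics/{n}0d.npy",d)
    print(n,optics.camera_model(n))
E
```

```text
{'t': 0.0, 'q': array([-1.39246059e+00,  5.28468290e-01,  1.43389550e+00, -3.64902855e-06,
        1.18142367e+00, -1.78485417e-01]), 'qd': array([-0.00086212, -0.00221407, -0.00013521,  0.00138781,  0.00024086,
       -0.00088595]), 'tau': array([ 2.73614978e-04, -4.42347765e+01, -1.78023773e+01, -3.12276616e-04,
        8.46066599e-03, -2.46187071e-07]), 'tcp_pos': array([ 0.2182238 , -0.58494067,  0.24933445]), 'tool_rot': array([ 9.84126288e-01,  1.77466181e-01, -1.60505485e-06, -1.09740304e-03]), 'force': array([1.00070594, 0.0233483 , 0.36856511]), 'ft_torque': array([ 0.01957132, -0.02974624,  0.0117402 ]), 'finger_gap': 1.001911192561507}
top {'mtx': array([[560.58741348,   0.        , 313.97422411],
       [  0.        , 560.58741348, 240.95078466],
       [  0.        ,   0.        ,   1.        ]]), 'camera_from_world': array([[-0.02223412, -0.99953193, -0.02101328,  0.01917935],
       [ 0.9886423 , -0.025107  ,  0.14817571, -0.51511095],
       [-0.14863394, -0.01748006,  0.98873778, -1.43198441],
       [ 0.        ,  0.        ,  0.        ,  1.        ]])}
scene {'mtx': array([[473.16672587,   0.        , 321.81814878],
       [  0.        , 473.16672587, 244.63709758],
       [  0.        ,   0.        ,   1.        ]]), 'camera_from_world': array([[-0.79091856, -0.61192047, -0.00107917,  0.40018495],
       [ 0.44852598, -0.58092602,  0.67922707, -0.26422015],
       [-0.41625987,  0.53672926,  0.7339274 , -1.03157167],
       [ 0.        ,  0.        ,  0.        ,  1.        ]])}
```

View pics/top0.png

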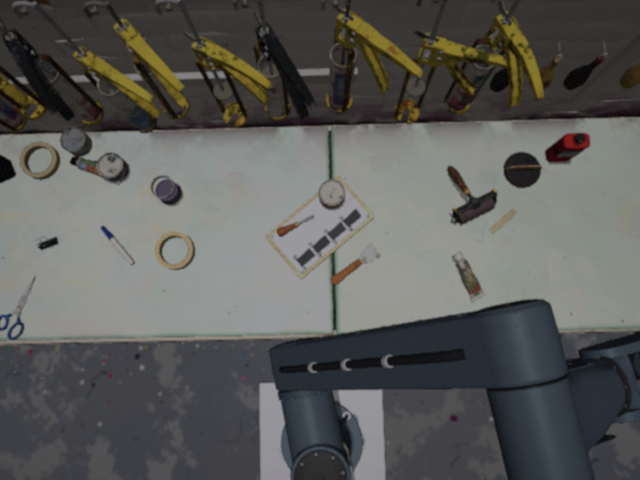

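View pics/scene0.png

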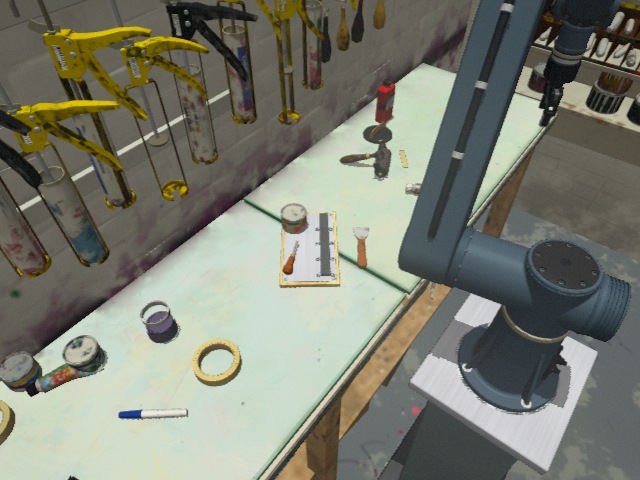

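Top view: the board lies around (320,227). The dark leaf row runs from about (300,262), the robot's left, to (360,212). The tin is at (331,193), the gouge at (293,226) and the scraper at (357,264).

```bash
cat > h.py <<'E'
import numpy as np
from station import optics
def ray(name,uv):
    m=optics.camera_model(name);K=m["mtx"];T=m["camera_from_world"];R=T[:3,:3];c=-R.T@T[:3,3]
    d=np.array([(uv[0]-K[0,2])/K[0,0],-(uv[1]-K[1,2])/K[1,1],-1.]);return c,R.T@d
def plane(name,uv,z):
    c,d=ray(name,uv);return c+d*(z-c[2])/d[2]
def proj(name,P):
    m=optics.camera_model(name);K=m["mtx"];T=m["camera_from_world"];p=T[:3,:3]@P+T[:3,3]
    return np.array([K[0,2]+K[0,0]*p[0]/-p[2],K[1,2]-K[1,1]*p[1]/-p[2]])
E
python3 - <<'E'
import cv2,numpy as np
from h import *
a=cv2.imread('pics/top0.png');b=cv2.imread('pics/scene0.png')
cv2.imwrite('pics/topc.png',cv2.resize(a[165:295,250:400],None,fx=5,fy=4.6,interpolation=2))
cv2.imwrite('pics/scenec.png',cv2.resize(b[190:300,260:390],None,fx=5.4,fy=5.4,interpolation=2))
g=cv2.cvtColor(a,cv2.COLOR_BGR2GRAY);
h=cv2.cvtColor(a,cv2.COLOR_BGR2HSV)
roi=np.zeros_like(g);cv2.fillConvexPoly(roi,np.array([[270,237],[340,178],[372,215],[302,276]]),1)
m=((g<85)&(h[...,1]<110)&(roi>0)).astype(np.uint8)
n,l,s,c=cv2.connectedComponentsWithStats(m)
for i in range(1,n):
    if s[i,4]>15: print(s[i],c[i])
# plate/board outline
y=((h[...,0]>15)&(h[...,0]<32)&(h[...,1]>70)&(g>120)).astype(np.uint8); y[:,:255]=0;y[:,385:]=0;y[:170]=0;y[285:]=0
n,l,s,c=cv2.connectedComponentsWithStats(y);i=1+np.argmax(s[1:,4]);print(s[i])
pts=np.argwhere(l==i)[:,::-1].astype(np.float32);r=cv2.minAreaRect(pts);bx=cv2.boxPoints(r);print(bx)
P=[plane("top",p,0.012) for p in bx];print(np.round(P,4));print([np.linalg.norm(P[k]-P[k-1]) for k in range(4)])
E
```

```text
[320 199  24  10  86] [331.94186047 204.86046512]
[343 210  17  17 138] [351.54347826 217.79710145]
[328 223  17  17 135] [336.31851852 230.8962963 ]
[313 236  16  17 137] [320.64233577 244.02919708]
[297 250  17  16 134] [305.20149254 257.07462687]
[267 236  27  33  50]
[[266.25723 236.599  ]
 [267.60593 235.51135]
 [293.48868 267.60593]
 [292.13998 268.69357]]
[[0.5345 0.1349 0.012 ]
 [0.5373 0.1313 0.012 ]
 [0.4493 0.0633 0.012 ]
 [0.4465 0.067  0.012 ]]
[np.float64(0.11118656689846622), np.float64(0.004635074433196967), np.float64(0.11121334797405225), np.float64(0.004590935297334593)]
```

View pics/topc.png

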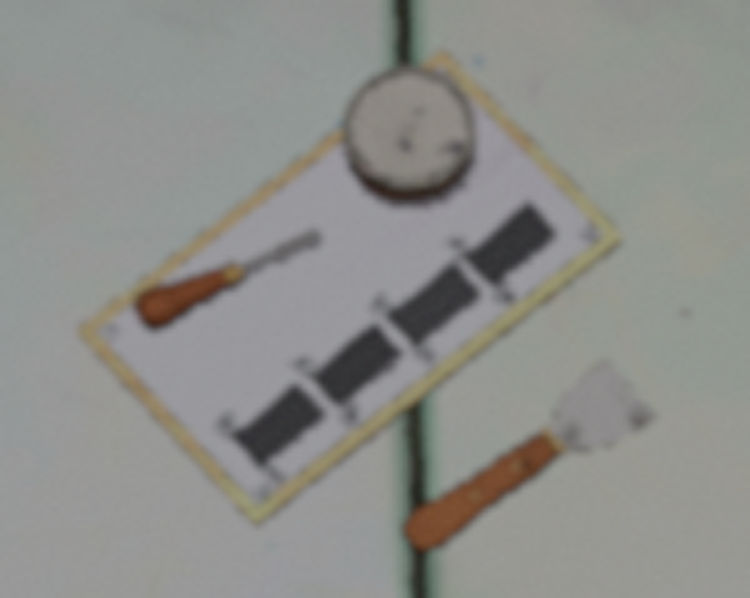

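View pics/scenec.png

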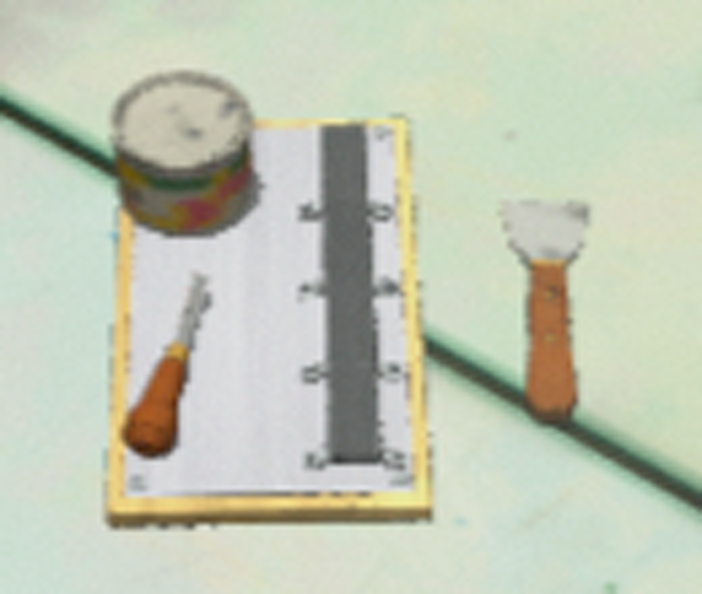

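```bash
python3 - <<'E'
import cv2,numpy as np
from h import *
a=cv2.imread('pics/top0.png');g=cv2.cvtColor(a,cv2.COLOR_BGR2GRAY)
C=np.array([[305.2,257.07],[320.64,244.03],[336.32,230.9],[351.54,217.8]])
P=np.array([plane("top",p,0.024) for p in C]);print(P.round(4));d=np.diff(P,axis=0);print(np.linalg.norm(d,axis=1))
u=P[3]-P[0];u/=np.linalg.norm(u);print(u,np.arctan2(u[1],u[0]))
o=P.mean(0)  # leaf visible centre x about (-104+23=-81..+81)->0
print('row centre',o)
z=.02
s=o-u*.104;e=o+u*.104;s[2]=e[2]=z
print('start',s,'end',e,proj('top',s),proj('top',e),proj('scene',s),proj('scene',e))
E
```

```text
[[ 0.4752  0.0313  0.024 ]
 [ 0.5089 -0.0103  0.024 ]
 [ 0.5431 -0.0527  0.024 ]
 [ 0.5774 -0.0942  0.024 ]]
[0.0535308  0.05448414 0.0538228 ]
[ 0.63140065 -0.77545678  0.        ] -0.8874382201171187
row centre [ 0.52614563 -0.03149111  0.024     ]
start [0.46047996 0.04915639 0.02      ] end [ 0.5918113  -0.11213862  0.02      ] [298.60684644 262.9471409 ] [358.00918782 212.60446303] [324.172162  273.7168409] [322.07154554 216.05200354]
```

The leaf centres come out 54 mm apart, which matches the given spacing. The row starts at about (0.460, 0.049) and ends at about (0.592, -0.112), heading -0.887 rad. I'll move above the start with the fingers shut and the jaw axis along the row, then check with the wrist camera.

```bash
python3 -m inch '[1.2,3.5,-0.4,0.018, 1.2,3.5,-0.6,0.018, 1.2,3.5,-0.6,0.018, 1.2,3.5,-0.6,0.018, 1.2,3.5,-0.6,0.018, 1.2,3.5,-0.6,0.018, 1.2,3.5,-0.6,0.018, 1.2,3.5,-0.6,0.018, 1.2,3.5,-0.6,0.018, 1.2,3.5,-0.6,0.018, 1.2,3.5,-0.6,0.018, 1.2,3.5,-0.6,0.018, 1.2,3.5,-0.6,0.018, 1.2,3.5,-0.6,0.018, 1.2,3.5,-0.6,0.018, 1.2,3.5,-0.6,0.018, 1.2,3.5,-0.6,0.018, 1.2,3.5,-0.6,0.018, 0,0,0,0, 0,0,0,0]' 0 40
python3 - <<'E'
from station import manip, optics
import cv2,numpy as np
s=manip.sense();p,d=optics.snapshot("wrist");cv2.imwrite('pics/w1.png',p[:,:,::-1]);np.save('pics/w1d.npy',d)
print(s['t'],s['tcp_pos'],s['tool_rot'],s['force'],s['finger_gap'])
print(optics.camera_model("wrist"))
E
```

```text
t: 2.6
tcp_pos: [0.434, 0.0442, 0.1442]
tool_rot: [0.943, 0.334, -0.0, -0.0]
force: [-0.2, 0.4, 0.1]
finger_gap: 0.0
2.6 [0.4339501  0.0442004  0.14418091] [ 9.42547273e-01  3.34072564e-01 -3.92444405e-04 -7.38389033e-05] [-0.2206022   0.35782758  0.13349011] 9.299102736387567e-05
{'mtx': array([[371.64829954,   0.        , 326.18572387],
       [  0.        , 371.64829954, 239.16854172],
       [  0.        ,   0.        ,   1.        ]]), 'tool_from_camera': array([[-7.11668814e-04,  9.49721026e-01,  3.13096576e-01,
         7.94136046e-02],
       [ 9.99999688e-01,  5.68550721e-04,  5.48405928e-04,
         1.73605400e-04],
       [ 3.42821356e-04,  3.13096869e-01, -9.49721134e-01,
        -1.23729455e-01],
       [ 0.00000000e+00,  0.00000000e+00,  0.00000000e+00,
         1.00000000e+00]])}
```

View pics/w1.png

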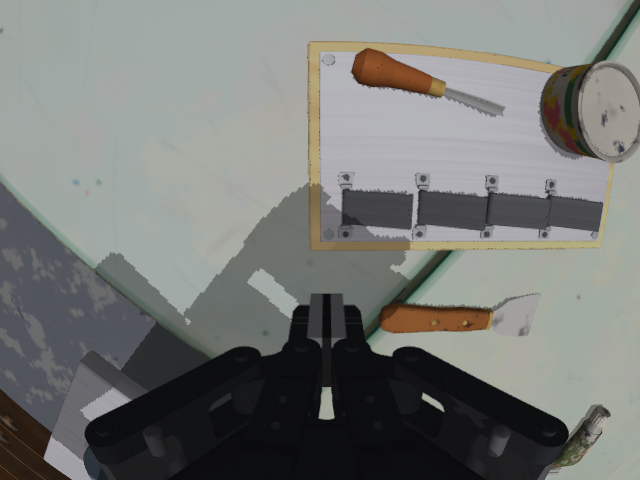

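The wrist view shows the first leaf from (343,190) to (412,228), with hinge bracket pairs at x ≈ 346, 421, 489 and 548. The gouge, tin and scraper are all off the row, and the shut fingers are at (327,320).

```bash
cat >> h.py <<'E'
def wplane(uv,z,pos,quat):
    from scipy.spatial.transform import Rotation as Ro
    m=optics.camera_model("wrist");K=m["mtx"];T=m["tool_from_camera"]
    x=(uv[0]-K[0,2])/K[0,0];y=(uv[1]-K[1,2])/K[1,1];r=np.hypot(x,y)
    d=np.array([np.sin(r)*x/r,-np.sin(r)*y/r,-np.cos(r)])
    R=Ro.from_quat(quat).as_matrix();c=R@T[:3,3]+pos;d=R@T[:3,:3]@d
    return c+d*(z-c[2])/d[2]
E
python3 - <<'E'
from h import *
pos=np.array([.43395,.0442,.14418]);q=[9.42547273e-01,3.34072564e-01,-3.92444405e-04,-7.38389033e-05]
A=[]
for a,b in [((346,181),(345,232)),((423,180),(419,233)),((492,185),(486,233)),((551,187),(545,233))]:
    p=wplane(a,.018,pos,q);r=wplane(b,.018,pos,q);A.append((p+r)/2);print(p.round(4),r.round(4),A[-1].round(4),np.linalg.norm(p-r))
A=np.array(A);print(np.linalg.norm(np.diff(A,axis=0),axis=1));u=A[3]-A[0];u/=np.linalg.norm(u);print(u,np.arctan2(u[1],u[0]))
print('tip-of-last',A[3]+u*.046)
v=np.array([.775,.631,0])
print('tin side',(plane('top',(331,193),.065)-A[0])@v)
E
```

```text
[0.4724 0.058  0.018 ] [0.444  0.0353 0.018 ] [0.4582 0.0467 0.018 ] 0.036286417987797796
[0.5074 0.0173 0.018 ] [ 0.4772 -0.0066  0.018 ] [0.4923 0.0053 0.018 ] 0.03852153429222201
[ 0.5397 -0.0253  0.018 ] [ 0.5108 -0.0479  0.018 ] [ 0.5253 -0.0366  0.018 ] 0.036601038575103745
[ 0.5741 -0.0662  0.018 ] [ 0.5455 -0.0901  0.018 ] [ 0.5598 -0.0781  0.018 ] 0.03734248057368761
[0.05356927 0.05333295 0.05403055]
[ 0.63128855 -0.77554804  0.        ] -0.8875827607409802
tip-of-last [ 0.58882261 -0.11380473  0.018     ]
tin side 0.08318368821054485
```

Both cameras agree within about 2.5 mm: start about (0.459, 0.048), end about (0.590, -0.113). The jaw axis is aligned at -0.890 rad. I'll go just behind the first hinge and lower.

```bash
python3 -m inch '[0.5,0.25,-1.5,0, 0.5,0.25,-1.5,0, 0.5,0.25,-1.5,0, 0.5,0.25,-1.5,0, 0,0,-1.3,0, 0,0,-0.8,0, 0,0,-0.4,0, 0,0,0,0, 0,0,0,0]'
python3 - <<'E'
from station import manip, optics
import cv2
s=manip.sense();p,d=optics.snapshot("wrist");cv2.imwrite('pics/w2.png',p[:,:,::-1])
print(s['t'],s['tcp_pos'],s['force'])
E
```

```text
t: 3.78
tcp_pos: [0.4545, 0.0544, 0.0597]
tool_rot: [0.943, 0.334, 0.0, 0.0]
force: [0.4, 0.2, 0.2]
finger_gap: -0.004
3.775 [0.45450711 0.05435257 0.05966754] [0.38039264 0.20074246 0.16717661]
```

View pics/w2.png

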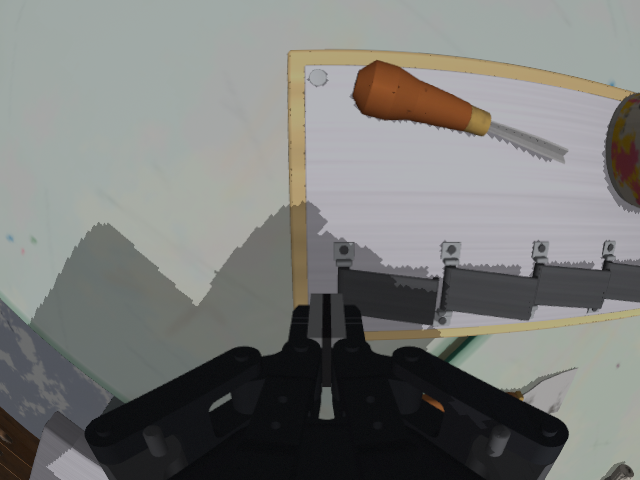

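The fingertips (327,300) sit just left of the first hinge (343,265) and in line with the row. I'll lower in small steps and watch the force.

```bash
python3 -m inch '[0,0,-0.6,0, 0,0,-0.5,0, 0,0,-0.3,0, 0,0,0,0, 0,0,0,0]'; python3 -m inch '[0,0,-0.2,0, 0,0,0,0, 0,0,0,0]'; python3 -m inch '[0,0,-0.1,0, 0,0,0,0, 0,0,0,0]'
```

```text
t: 4.45
tcp_pos: [0.4543, 0.0544, 0.0453]
tool_rot: [0.943, 0.334, -0.0, -0.0]
force: [-0.6, -0.5, 0.4]
finger_gap: 0.001
t: 4.82
tcp_pos: [0.4543, 0.0544, 0.0433]
tool_rot: [0.943, 0.334, 0.0, 0.0]
force: [0.1, -0.2, 0.1]
finger_gap: -0.002
t: 5.2
tcp_pos: [0.4543, 0.0544, 0.0423]
tool_rot: [0.943, 0.334, -0.0, -0.0]
force: [0.6, 0.5, 0.3]
finger_gap: 0.002
```

```bash
python3 -m inch '[0,0,-0.1,0, 0,0,0,0, 0,0,0,0]'; python3 -m inch '[0,0,-0.1,0, 0,0,0,0, 0,0,0,0]';  python3 -m inch '[0,0,-0.05,0, 0,0,0,0, 0,0,0,0]'
```

```text
t: 5.58
tcp_pos: [0.4543, 0.0544, 0.0413]
tool_rot: [0.943, 0.334, -0.0, -0.0]
force: [0.3, -1.1, 0.0]
finger_gap: 0.004
t: 5.95
tcp_pos: [0.4543, 0.0544, 0.0403]
tool_rot: [0.943, 0.334, -0.0, -0.0]
force: [0.8, -0.1, -0.1]
finger_gap: -0.003
t: 6.32
tcp_pos: [0.4543, 0.0544, 0.0398]
tool_rot: [0.943, 0.334, -0.0, -0.0]
force: [-0.1, -0.2, -1.2]
finger_gap: 0.003
```

The tips are nominally 0.8 mm above the closed-row level with no hard contact. I'll begin the stroke and check force over the first leaf.

```bash
python3 -m inch '[0.32,-0.39,0,0, 0.5,-0.62,0,0, 0.5,-0.62,0,0, 0.5,-0.62,0,0]'; python3 -m inch '[0.5,-0.62,0,0, 0.5,-0.62,0,0, 0.5,-0.62,0,0]'
python3 - <<'E'
from station import manip, optics
import cv2
p,d=optics.snapshot("wrist");cv2.imwrite('pics/w3.png',p[:,:,::-1])
E
```

```text
t: 6.82
tcp_pos: [0.4734, 0.0312, 0.0398]
tool_rot: [0.943, 0.334, 0.0, 0.0]
force: [-0.1, 0.6, -0.1]
finger_gap: -0.004
t: 7.2
tcp_pos: [0.4879, 0.0128, 0.0398]
tool_rot: [0.943, 0.334, 0.0, 0.0]
force: [-0.3, 0.2, -0.4]
finger_gap: -0.002
```

View pics/w3.png

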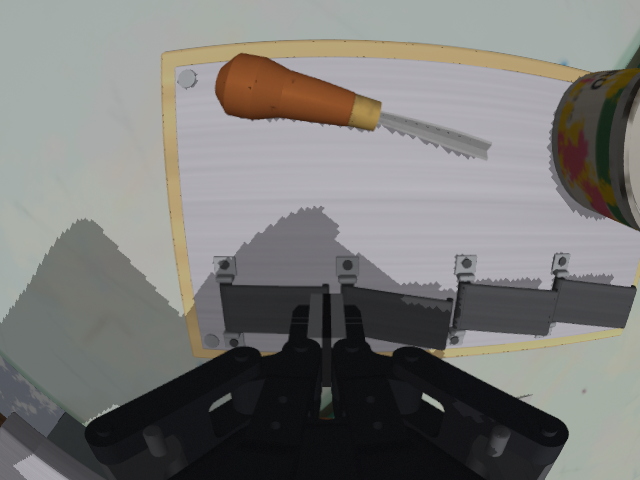

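Leaf 0 now lies flat from (222,285) to (328,333), square to the row, and forces are negligible. Leaves 1–3 are still raised. Continuing the stroke.

```bash
python3 -m inch '[0.5,-0.62,0,0, 0.5,-0.62,0,0, 0.5,-0.62,0,0, 0.5,-0.62,0,0, 0.5,-0.62,0,0, 0.5,-0.62,0,0, 0.5,-0.62,0,0]'; python3 -m inch '[0.5,-0.62,0,0, 0.5,-0.62,0,0, 0.5,-0.62,0,0, 0.5,-0.62,0,0, 0.5,-0.62,0,0, 0.5,-0.62,0,0, 0.5,-0.62,0,0]'
python3 - <<'E'
from station import manip, optics
import cv2
p,d=optics.snapshot("wrist");cv2.imwrite('pics/w4.png',p[:,:,::-1])
E
```

```text
t: 8.12
tcp_pos: [0.5229, -0.0306, 0.0398]
tool_rot: [0.943, 0.334, 0.0, 0.0]
force: [-0.6, 0.9, 0.1]
finger_gap: 0.002
t: 9.0
tcp_pos: [0.5579, -0.074, 0.0398]
tool_rot: [0.943, 0.334, 0.0, 0.0]
force: [-0.3, -0.8, 0.5]
finger_gap: -0.001
```

View pics/w4.png

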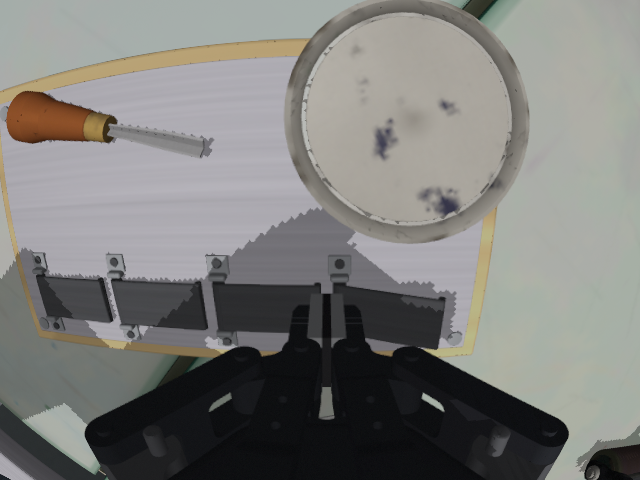

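Leaves 0–2 are down. Leaf 3, (332,285) to (445,345), is still raised. Finishing the stroke.

```bash
python3 -m inch '[0.5,-0.62,0,0, 0.5,-0.62,0,0, 0.5,-0.62,0,0, 0.5,-0.62,0,0, 0.5,-0.62,0,0, 0.5,-0.62,0,0, 0.3,-0.37,0,0, 0,0,0,0]'
python3 -m inch '[0,0,0.5,0, 0,0,1,0, 0,0,2,0, 0,0,3,0, 0,0,3,0, 0,0,3,0, -2,1,2,0, -4,0,0,0, -4,0,0,0, -4,0,0,0, 0,0,0,0, 0,0,0,0]'
python3 - <<'E'
from station import manip, optics
import cv2,numpy as np
s=manip.sense();print(s['tcp_pos'],s['tool_rot'],s['force'])
p,d=optics.snapshot("wrist");cv2.imwrite('pics/w5.png',p[:,:,::-1])
p,d=optics.snapshot("scene");q,d=optics.snapshot("top")
cv2.imwrite('pics/s5.png',np.hstack([cv2.resize(p[190:300,260:390,::-1],(400,340),interpolation=2),cv2.resize(q[165:295,250:400,::-1],(400,340),interpolation=2)]))
E
```

```text
t: 10.05
tcp_pos: [0.5908, -0.1148, 0.0398]
tool_rot: [0.943, 0.334, 0.0, 0.0]
force: [0.0, 0.1, -0.2]
finger_gap: 0.002
t: 11.55
tcp_pos: [0.4516, -0.1049, 0.1857]
tool_rot: [0.943, 0.334, 0.001, 0.001]
force: [0.8, -0.4, 0.6]
finger_gap: 0.002
[ 0.45164415 -0.10485113  0.18565848] [0.94264853 0.33378361 0.00108113 0.00103516] [ 0.75794844 -0.409615    0.58941836]
```

View pics/w5.png

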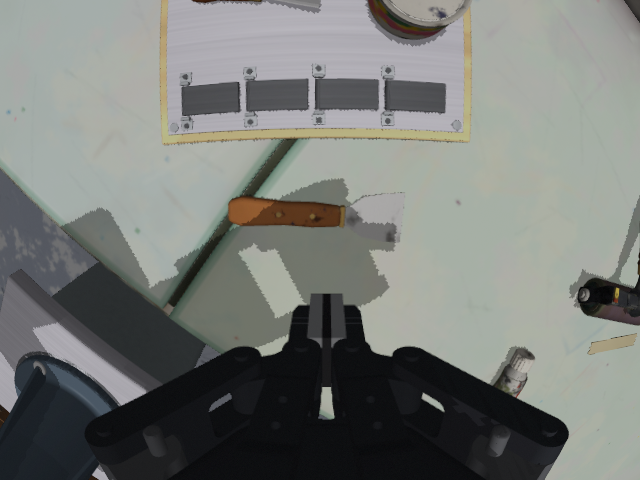

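View pics/s5.png

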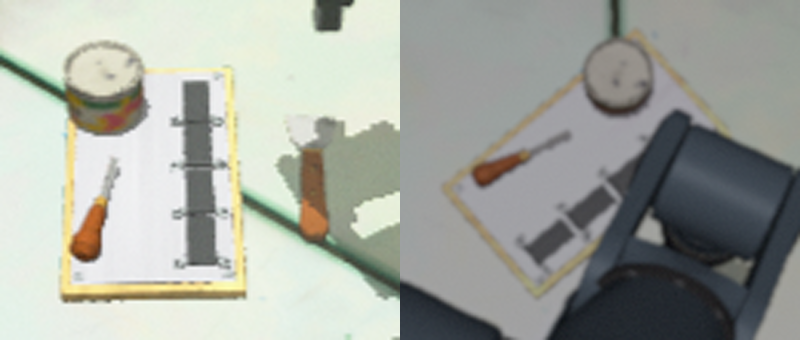

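All four leaves look equal in size, evenly spaced and straight along the row, in the wrist view at x 182–446, rows 80–113. The scene view shows the small hinge gaps open along the row. The tin, gouge and scraper haven't moved, and the gripper is clear at z = 0.186.

```bash
python3 -c "
from station import job
print(job.sign_off())"
```

```text
the job is handed in; nothing more can be done
None
```

The four clamp leaves are pressed down, and I handed the job in at about 11.7 s; the limit is 34 s. I used the shut fingertips in one low stroke from behind the first hinge to the tip of the last leaf. I paused twice on the way to take pictures, without lifting.

- **Height and force:** the tips stayed nominally 0.8 mm above the closed-row level the whole way (TCP at z = 0.0398 m). The force was read only between moves and stayed around 1 N, so any short peak in between would not have shown.
- **Locating the row:** the top and wrist cameras agreed within about 2.5 mm, and the hinge spacing measured 53–54 mm against the 54 mm given.
- **Leaves:** the pictures on the way showed them going down in order. In the last wrist view all four look flat and evenly spaced. That was judged by eye; I did not measure the leaf angles.
- **Bystanders:** the tin, gouge and scraper are where they started, by eye. I did not check the tape and ink tube afterwards, but the arm never went low near them.
- **Gripper:** it ended clear of everything, at z = 0.186 m.

No check failed.

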